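# Close a two-part mould frame round a bead with its two draw cams

### The arm

A 6-joint arm with a two-finger parallel gripper is mounted at the origin on a cart in front of the work surface, level with it; the furniture and walls round the work are solid. World frame = base frame: x ahead of the robot, y to its left, z up, the work surface at z = 0. Lengths are in m, angles in rad, forces in N, time in s.
With the tool pointing down it reaches from about 0.3 to 0.775 m from the base axis. Payload 14.6 kg.
Tool frame: the origin (TCP) lies between the finger pads; the fingertips stand ctrl.tip_extent ahead of it and the grasp point (between the pads) lies 3 mm ahead of it (ctrl.tip_extent is the distance from the TCP to the fingertips, in m); z points along the fingers, y is the line along which they close (so a half turn about z gives the same grasp; the last joint's range is limited). The gripper opens to 94 mm and grips with 3 to 60 N. Pads are 16 mm wide; open, the fingers measure 119 mm over their backs; the gripper's body (75 mm by 177 mm) begins 78 mm behind the grasp point.
Start: joints at [1.151, 0.3, 1.521, -0, 1.321, -0.067], TCP at [0.19, 0.516, 0.227] pointing down, gripper open.
Joint ranges: [-3.03, 3.03], [-0.79, 2.21], [0.23, 2.52], [-1.04, 4.18], [0, 3.07], [-2.55, 2.55]. Speed limits (rad/s): [2.22, 2.22, 2.57, 3.14, 3.14, 3.14].

### API

Orientations are given as [roll, pitch, yaw] about the fixed x, y, z axes, in that order (R = Rz(yaw) Ry(pitch) Rx(roll)).
In Python, from station import ctrl, vision, monitor, ticket gives the robot as it stands (ctrl), with the cameras (vision), the readings (monitor) and the job (ticket).
- The arm moves only by the shell command python3 shift.py 'ROWS' [OPENING] [FORCE]. ROWS is a JSON list of rows, 1 to 10 of them, each of 6 numbers: dx, dy, dz in m, then a rotation vector rx, ry, rz in rad; each row shifts and turns the commanded pose from where the row before left it, along the tool's axes as they then stand; what a row does not reach is not made up. A row lasts 1/10 s, in which the tool goes at most 0.05 m and 0.15 rad, less where a joint would pass 70% of its speed; a pose out of reach is approached as far as the arm can. OPENING is the finger opening in m, set as the command begins (- or left out keeps the last). The fingers move at their own pace and stop on an object; FORCE is the grip in N (left out, the last holds). Time passes only in rows, so rows that do not move let the fingers close. It prints the time, the measured TCP pose, the force, the opening and the grip force at its end.
- monitor.get_obs(): the state, without advancing time (a new reading comes with each control period).
- vision.camera(name): name is "side" or "top" or "wrist"; returns a dict with "pixels" (384x512x3 uint8, blue, green, red), "fx", "fy", "cx", "cy" (pixels), "extrinsics" (4x4, takes a point from camera to world coordinates). Camera axes: x right, y up, looking along -z (the intrinsics and any distortion apply to the point x, -y, -z); pixel columns grow to the right and rows downward; lengths in m; the calibration is good to about 2 mm. The wrist camera is an equidistant fisheye: a pixel r from the principal point sees the ray r / f radians off the axis. A picture is of the moment at which its call begins. There is no depth.
- ticket.hand_in(): hands the job in; it is judged then, once.
The state is a dict: "time_s": time; "qpos": joint angles; "joint_vel": joint speeds; "tau": joint torques, N m; "ee_pos": TCP position; "eef_rot": TCP orientation; "force": force on the tool from outside, world axes, zero at the start; "moment": the same for the moment, N m; "grip_width": finger opening in m; "grip_force": force on a finger pad.
Only numpy, scipy, OpenCV 4.12 (cv2) and the standard library are available. Lean on these libraries where they do the work, as an engineer would, in place of code of your own. Each camera call takes 0.05 s, during which the arm holds its last target. There are 200 camera calls.

### The job

Make the mould frame ready for pouring: first lay the dark spindle bead on the floor of the U-shaped frame, then stand the loose gate in the channel across its open front, and last swing each of the two cam levers its quarter turn forward, from pointing outward to pointing out over the gate, fully home against its stop, so that they draw the gate tight and square against the frame. Leave the other things on the bench where they are.

Things in the scene. Friction and masses are not known exactly. Their poses are not given: they have to be found in the camera images.
- mould_frame: Mould frame, fixed; 122x216x8 mm steel plate with three aluminium walls, 12 thick, tops 50 mm over the bench: a U open to its -x side. Origin on the bench, mid-width, in the plane of the wall ends (x=0); +x into the cavity, +y its left when looking along +x, z up. Cavity: x 0..64, y -32..32, floor z=8 mm. At each side (y +/-78) a boss 20 mm high, front face at x=0, bears a cam.
- cavity_floor (a point): Middle of the cavity floor: frame x 32, y 0, z 8 mm. Axes as the frame.
- channel (a point): Middle of the channel floor in front of the cavity: frame x -15.5, y 0, z 8 mm; axes as the frame. Channel: a shallow tray x -31..0, y -87..87 mm, closed by a front rib and end stops 6 mm high. A gate set down with its origin here and square has 3.5 mm play to front and back, 3 mm to each side.
- gate: Gate: loose aluminium bar standing on its underside, about 350 g. Middle part 24x88x42 mm (x,y,z); at the ends lugs 10 mm high make it 168 mm long in y, each with an upright steel pin 8 mm thick, top 29 mm up, at y +/-78. Origin: centre of underside; same when turned half round. Grip across the 24 mm (its x). Home: origin at frame x -12, y 0, z 8 mm, touching the wall ends.
- dark_bead: Carved dark wooden spindle bead, 34x15x14 mm, long in its x (about 30x11 mm where it is gripped), 20 g. Origin under its middle. Lies on the other side of the frame from the gate. (Obstacle: the desk lamp's low head at the left of the work, about x 0.5, y 0.48 m; come in over the middle of the bench.)
- cam_left (a joint): Left (+y) cam with lever, rad. Lever points along frame (-sin j, cos j): 0 = outward; starts -0.5..0 (leaning back); 1.571 = closed, pointing to frame -x, at its stop. Grows counter-clockwise from above. Its spiral lip clears the gate's pin below 0.1, then draws it up to 9 mm inward; the last 0.4 rad hold it tight. Stays where left (0.06 N m friction); closing takes about 20 N at the knob.
- cam_right (a joint): Right (-y) cam, mirror of the left: lever along frame (-sin j, -cos j); grows clockwise from above; 0 = outward (-y), starts -0.5..0, 1.571 = closed, pointing to frame -x.
- cam_left_pivot (a point): Axis of the left cam: frame x 6, y 78 mm, at the mid-height of its lever bar (49.5 mm over the bench; bar 10 mm wide, z 45..54). Turns with the cam.
- cam_right_pivot (a point): Axis of the right cam: frame x 6, y -78 mm, likewise.
- cam_left_knob (a point): Top centre of the upright round black knob at the end of the left lever: 16 mm thick, z 54..83 mm over the bench, 55 mm from the pivot. Fixed to the lever; being round it can turn between the fingers.
- cam_right_knob (a point): The same on the right lever.
- beeswax: Bystander: yellow-brown beeswax block 34x48x22 mm, off the gate's far end.
- agate_slice: Bystander: pink stone slice 16x23x8 mm, beside the gate near its end nearer the robot.
- plastic_pin: Bystander: white plastic pin 28x12x8 mm, between robot and frame.
- chain_heap: Bystander: small heap of brass chain 29x43x10 mm, some 60 mm from the bead.
- amber_jar: Bystander: jar of amber beads, 57 mm across, 76 mm high, behind the frame.
- round_tin: Bystander: round tin, 66 mm across, 29 mm high, behind the frame.
- mix_jar: Bystander: jar of mixed beads, 54 mm across, 82 mm high, behind the frame.

How it is judged:
By the outcome, as a careful person would: the job done as asked, in the order asked, and still so for the second after the job is handed in, with the robot touching nothing.
It also fails if it takes over 69 s, if anything falls off the work surface, if the arm or the gripper's body presses on something with over 40 N, if the wrist force passes 120 N, or if a joint passes its speed limit or range.

## Working session

There is one attempt and no reset: what is moved stays moved. The work goes in short steps, Python scripts to look and compute and a shell command to move; the robot and the scene stay as the last step left them, time stands still between calls to the robot, and variables do not carry over. Pictures are saved under pics/ and viewed, at most 10 in all, crops included, and the job is handed in when it is done.

```bash
ls; mkdir -p pics
python3 - <<'E'
from station import ctrl, vision, monitor, ticket
import cv2,numpy as np
for n in ("side","top"):
    c=vision.camera(n); cv2.imwrite(f"pics/{n}0.png",c["pixels"]); np.savez(f"{n}0.npz",**c)
    print(n,c["fx"],c["fy"],c["cx"],c["cy"],c.keys());print(np.round(c["extrinsics"],3))
print(ctrl.tip_extent,monitor.get_obs())
E
```

```text
pics
shift.py
station.py
side 366.76194755513575 366.76194755513575 259.3296528008353 193.27220304044036 dict_keys(['pixels', 'fx', 'fy', 'cx', 'cy', 'extrinsics'])
[[-1.     0.012 -0.001  0.606]
 [-0.008 -0.612  0.791  0.768]
 [ 0.009  0.791  0.612  0.682]
 [ 0.     0.     0.     1.   ]]
top 464.79483594934766 464.79483594934766 253.90612366082817 186.56960945983334 dict_keys(['pixels', 'fx', 'fy', 'cx', 'cy', 'extrinsics'])
[[ 2.700e-02  9.820e-01 -1.870e-01  3.400e-01]
 [-1.000e+00  2.800e-02  1.000e-03  1.000e-02]
 [ 6.000e-03  1.870e-01  9.820e-01  1.435e+00]
 [ 0.000e+00  0.000e+00  0.000e+00  1.000e+00]]
0.022 {'time_s': 0.1, 'qpos': array([ 1.15142262e+00,  3.00412249e-01,  1.52149953e+00, -7.37294892e-06,
        1.32068006e+00, -6.66409388e-02]), 'joint_vel': array([ 1.20013216e-03,  5.99710051e-05, -7.52588135e-04, -1.28424792e-03,
       -1.63159702e-03,  1.50000563e-03]), 'tau': array([ 1.18039265e-03, -5.32644689e+01, -3.53288949e+01,  7.10073486e-02,
        2.34126515e-02,  6.34156237e-06]), 'ee_pos': array([0.18994862, 0.51594454, 0.22695309]), 'eef_rot': array([-3.14059521e+00, -5.94114350e-05,  2.78886169e+00]), 'force': array([-0.18727732, -0.27084037, -0.5565239 ]), 'moment': array([-0.0011052 , -0.00750336, -0.00433095]), 'grip_force': 0.0, 'grip_width': 0.09389630231571168}
```

Run:
```python
import cv2
for n in ("side","top"):
    i=cv2.imread(f"pics/{n}0.png"); 
    cv2.imwrite(f"pics/{n}0b.png",cv2.resize(i,(800,600),interpolation=cv2.INTER_CUBIC))
```

```text
(no output)
```

View pics/top0b.png

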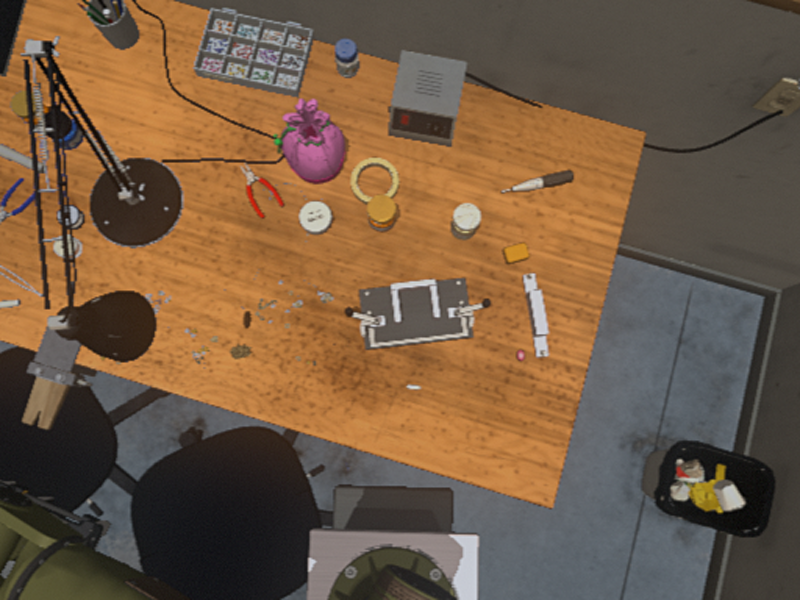

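View pics/side0b.png

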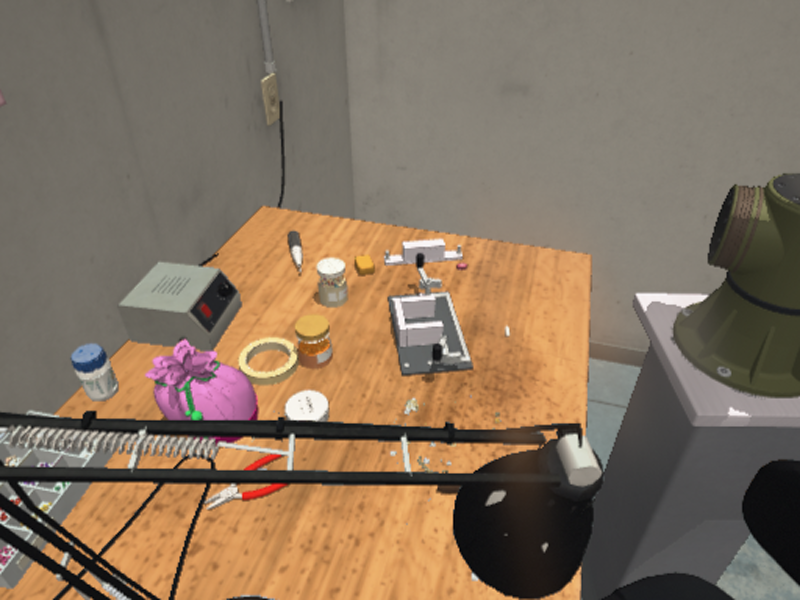

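The top view shows the U-frame at about (415,313), open towards the robot. The gate is at (537,315), the dark bead at (247,319) and the chain at (240,352); agate, wax and jars are clear of these. In the side view the lamp hides the bead. I'll compute rough positions, then look closer with the wrist camera.

```bash
cat > h.py <<'E'
import numpy as np, cv2
from scipy.spatial.transform import Rotation as R
from station import ctrl, vision, monitor, ticket
def snap(n,f):
    c=vision.camera(n); cv2.imwrite(f"pics/{f}.png",c["pixels"]); np.savez(f"{f}.npz",**c); return c
def load(f): return dict(np.load(f"{f}.npz"))
def ray(c,u,v,fish):
    x=(u-c["cx"])/c["fx"]; y=(v-c["cy"])/c["fy"]
    if fish:
        t=np.hypot(x,y); s=np.sin(t)/max(t,1e-9); d=np.array([x*s,-y*s,-np.cos(t)])
    else: d=np.array([x,-y,-1.])
    E=c["extrinsics"]; d=E[:3,:3]@d; return E[:3,3],d/np.linalg.norm(d)
def onz(c,u,v,z,fish=False):
    o,d=ray(c,u,v,fish); return o+d*(z-o[2])/d[2]
def tri(*obs):  # (c,u,v,fish)...
    A=0;b=0;L=[]
    for q in obs:
        o,d=ray(*q); P=np.eye(3)-np.outer(d,d); A=A+P; b=b+P@o; L.append((o,P))
    p=np.linalg.solve(A,b); return p,[1e3*np.linalg.norm(P@(p-o)) for o,P in L]
def proj(c,p,fish=False):
    E=c["extrinsics"]; q=E[:3,:3].T@(np.asarray(p)-E[:3,3]); x,y,z=q[0],-q[1],-q[2]
    if fish:
        r=np.hypot(x,y); t=np.arctan2(r,z); x,y=x/r*t,y/r*t
    else: x,y=x/z,y/z
    return np.array([c["cx"]+c["fx"]*x,c["cy"]+c["fy"]*y])
def delta(p,yaw):  # target TCP pos, yaw (tool down): shift in present tool axes, and rz turn
    o=monitor.get_obs(); T=R.from_euler("xyz",o["eef_rot"]); G=R.from_euler("xyz",[np.pi,0,yaw])
    print("t",round(o["time_s"],2),"tool d",np.round(T.inv().apply(np.array(p)-o["ee_pos"]),4),
      "rot",np.round((T.inv()*G).as_rotvec(),3))
E
python3 - <<'E'
from h import *
c=load("top0"); k=1/1.5625
for n,u,v,z in [("bead",247,319,.007),("chain",240,352,.005),("frame",415,313,.01),("gate",537,315,.03),("g1",529,276,.015),("g2",542,354,.015),("kL",348,312,.08),("kR",487,303,.08),("lamp",115,325,.3),("agate",521,355,.005)]:
    print(n,np.round(onz(c,u*k,v*k,z),3))
c=snap("wrist","w0"); print(c["fx"],c["cx"],c["cy"],np.round(c["extrinsics"],3))
delta([.45,.1,.3],2.789-np.pi/2)
E
python3 - <<'E'
from h import *
c=load("top0");s=load("side0"); k=1/1.5625
print("lamp",tri((c,115*k,325*k,False),(s,525*k,525*k,False)))
for z in(.15,.25): print(onz(c,157*k,325*k,z))
delta([.48,.12,.26],np.pi)
E
```

```text
lamp (array([0.50020401, 0.48440035, 0.2143677 ]), [np.float64(2.2961875951642012), np.float64(2.296187595164152)])
[0.51296572 0.43394575 0.15      ]
[0.49954343 0.40095606 0.25      ]
t 0.15 tool d [-0.409  -0.2714 -0.0328] rot [-0.001 -0.    -0.353]
```

```bash
python3 shift.py '[[-0.041,-0.027,-0.003,0,0,0],[-0.041,-0.027,-0.003,0,0,0],[-0.041,-0.027,-0.003,0,0,0],[-0.041,-0.027,-0.003,0,0,0],[-0.041,-0.027,-0.003,0,0,0],[-0.041,-0.027,-0.003,0,0,0],[-0.041,-0.027,-0.003,0,0,0],[-0.041,-0.027,-0.003,0,0,0],[-0.041,-0.027,-0.003,0,0,0],[-0.041,-0.027,-0.003,0,0,0]]' 
python3 shift.py '[[0,0,0,0,0,-0.12],[0,0,0,0,0,-0.12],[0,0,0,0,0,-0.113],[0,0,0,0,0,0]]' 0.06
python3 - <<'E'
from h import *
c=snap("wrist","w1"); i=c["pixels"]; cv2.imwrite("pics/w1b.png",cv2.resize(i,(800,600),interpolation=cv2.INTER_CUBIC))
E
```

```text
time_s: 1.15
ee_pos: [0.4823, 0.1191, 0.2576]
eef_rot: [3.142, 0.0, 2.789]
force: [1.0, 1.1, -0.2]
grip_width: 0.094
grip_force: 0.0
time_s: 1.55
ee_pos: [0.4814, 0.1209, 0.2572]
eef_rot: [-3.141, -0.0, -3.14]
force: [-0.9, 0.2, -0.0]
grip_width: 0.0651
grip_force: 0.0
```

View pics/w1b.png

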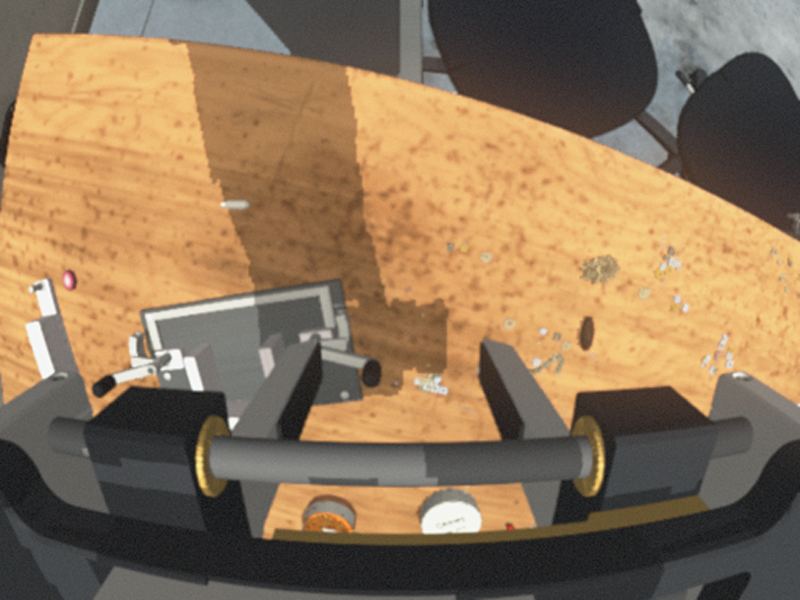

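Wrist view: bead upright at (587,332), ends (588,317) and (586,349). Chain is at (600,268). The frame plate's front corners are at (141,311) and (340,280), and the left knob is at (371,373).

Run:
```python
from h import *
w=load("w1");c=load("top0");k=1/1.5625
print("bead",tri((c,247*k,319*k,False),(w,587*k,332*k,True)))
for u,v in[(587,332),(588,317),(586,349),(600,268)]: print(onz(w,u*k,v*k,.007,True))
for u,v in[(141,311),(340,280)]: print(onz(w,u*k,v*k,.008,True))
# fine bead segmentation
g=w["pixels"].astype(int).sum(2); y0,x0=190,355; p=g[y0:240,x0:400]; m=(p<190)
ys,xs=np.nonzero(m); print(len(xs))
P=np.array([onz(w,x+x0,y+y0,.007,True)[:2] for x,y in zip(xs,ys)])
print(P.mean(0),P.min(0),P.max(0)); e,V=np.linalg.eigh(np.cov(P.T)); print(np.sqrt(e),V[:,1])
delta([.549,.304,.1],np.pi)
```

```text
bead (array([ 0.54937471,  0.30732728, -0.00418473]), [np.float64(1.711124421959224), np.float64(1.7111244219592305)])
[0.54433118 0.30335689 0.007     ]
[0.52906012 0.30263577 0.007     ]
[0.56203814 0.30451161 0.007     ]
[0.48074838 0.31062977 0.007     ]
[ 0.52327369 -0.14287932  0.008     ]
[0.49326795 0.06662867 0.008     ]
0<stdin>:10: RuntimeWarning: Mean of empty slice.
  ret = ret.dtype.type(ret / rcount)
Traceback (most recent call last):
ValueError: zero-size array to reduction operation minimum which has no identity
```

```bash
python3 shift.py '[[-0.016,0.045,0.02,0,0,0],[-0.016,0.045,0.03,0,0,0],[-0.016,0.046,0.035,0,0,0],[-0.016,0.046,0.035,0,0,0],[0,0,0,0,0,0]]' 0.05
python3 - <<'E'
from h import *
c=snap("wrist","w2"); i=c["pixels"]; p=proj(c,[.546,.303,.007],True); print(p)
x,y=int(p[0])-64,int(p[1])-64; print(x,y)
cv2.imwrite("pics/w2b.png",cv2.resize(i[y:y+128,x:x+128],(512,512),interpolation=cv2.INTER_CUBIC))
E
```

```text
time_s: 2.1
ee_pos: [0.5363, 0.284, 0.1473]
eef_rot: [-3.139, -0.007, 3.141]
force: [-1.0, -1.1, -0.2]
grip_width: 0.0498
grip_force: 0.0
[274.99632843 199.09590171]
210 135
```

View pics/w2b.png

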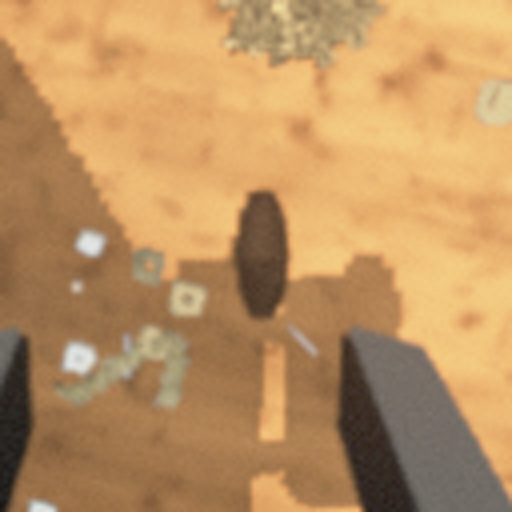

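The crop shows the bead upright, centre (262,253), ends (262,190) and (264,317). Fingers are to the lower left and right, with the chain at the top.

Run:
```python
from h import *
w=load("w1");c=load("w2");k=1/1.5625
f=lambda u,v:(210+u/4,135+v/4)
for uv in[(262,253),(262,190),(264,317)]: print(onz(c,*f(*uv),.007,True))
print(tri((w,587*k,332*k,True),(c,*f(262,253),True)))
delta([.546,.303,.009],np.pi)
```

```text
[0.54508992 0.30351271 0.007     ]
[0.52835422 0.30329213 0.007     ]
[0.56258394 0.3043128  0.007     ]
(array([0.54488711, 0.30360094, 0.00641543]), [np.float64(0.35047632837089004), np.float64(0.35047632837086407)])
t 2.15 tool d [-0.0099  0.0209  0.141 ] rot [-0.002 -0.005 -0.   ]
```

```bash
python3 shift.py '[[-0.009,0.02,0.01,0,0,0],[0,0,0.03,0,0,0],[0,0,0.03,0,0,0],[0,0,0.03,0,0,0],[0,0,0.021,0,0,0],[0,0,0,0,0,0],[0,0,0,0,0,0]]' 0.04
python3 - <<'E'
from h import *
delta([.5453,.3037,.0245],np.pi)
E
```

```text
time_s: 2.85
ee_pos: [0.5475, 0.3008, 0.034]
eef_rot: [3.141, 0.002, 3.14]
force: [0.1, 0.2, -0.3]
grip_width: 0.0399
grip_force: 0.0
t 2.85 tool d [0.0022 0.0029 0.0095] rot [ 0.001  0.002 -0.002]
```

```bash
python3 shift.py '[[0.002,0.003,0.009,0,0,0],[0,0,0,0,0,0],[0,0,0,0,0,0]]' 0.04
python3 shift.py '[[0,0,0,0,0,0],[0,0,0,0,0,0],[0,0,0,0,0,0],[0,0,0,0,0,0],[0,0,0,0,0,0]]' 0.0 12
```

```text
time_s: 3.15
ee_pos: [0.5448, 0.3043, 0.0237]
eef_rot: [3.141, 0.001, -3.141]
force: [-0.4, 0.5, 0.0]
grip_width: 0.0403
grip_force: 0.0
time_s: 3.65
ee_pos: [0.5448, 0.3041, 0.0233]
eef_rot: [3.142, 0.0, -3.141]
force: [0.2, 0.1, 0.8]
grip_width: 0.0109
grip_force: 12.0
```

```bash
python3 shift.py '[[0,0,-0.04,0,0,0],[0,0,-0.05,0,0,0],[0.005,-0.02,-0.05,0,0,0],[0.005,-0.04,-0.03,0,0,0],[0.005,-0.045,-0.02,0,0,0],[0.005,-0.045,0,0,0,0],[0.005,-0.045,0,0,0,0],[0.005,-0.045,0,0,0,0],[0.005,-0.045,0,0,0,0],[0.005,-0.04,0,0,0,0]]'
python3 shift.py '[[0,0,0,0,0,0],[0,0,0,0,0,0],[0,0,0,0,0,0]]'
python3 - <<'E'
from h import *
c=snap("wrist","w3"); i=c["pixels"]; p=proj(c,[.55,-.03,.007],True); print(p)
cv2.imwrite("pics/w3b.png",cv2.resize(i[75:315,95:415],(800,600),interpolation=cv2.INTER_CUBIC))
E
```

```text
time_s: 4.65
ee_pos: [0.5047, -0.0211, 0.2094]
eef_rot: [-3.141, 0.0, 3.141]
force: [0.0, 0.4, 0.6]
grip_width: 0.011
grip_force: 12.0
time_s: 4.95
ee_pos: [0.5053, -0.0183, 0.2093]
eef_rot: [3.141, 0.0, -3.141]
force: [0.6, -0.3, -0.1]
grip_width: 0.011
grip_force: 12.0
[247.12830721 211.79068337]
```

View pics/w3b.png

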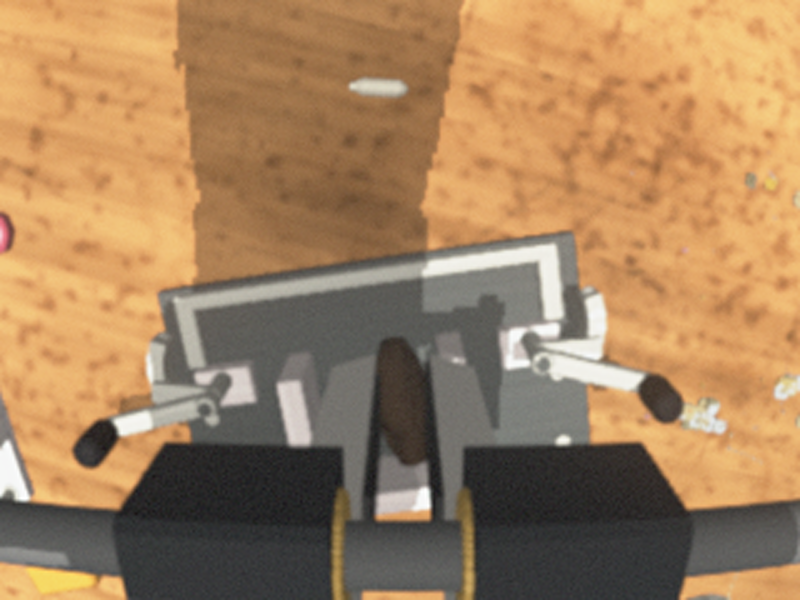

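Run:
```python
import cv2
i=cv2.imread("pics/w3.png")[160:265,145:345]
cv2.imwrite("pics/w3c.png",cv2.resize(i,(800,420),interpolation=cv2.INTER_CUBIC))
```

```text
(no output)
```

View pics/w3c.png

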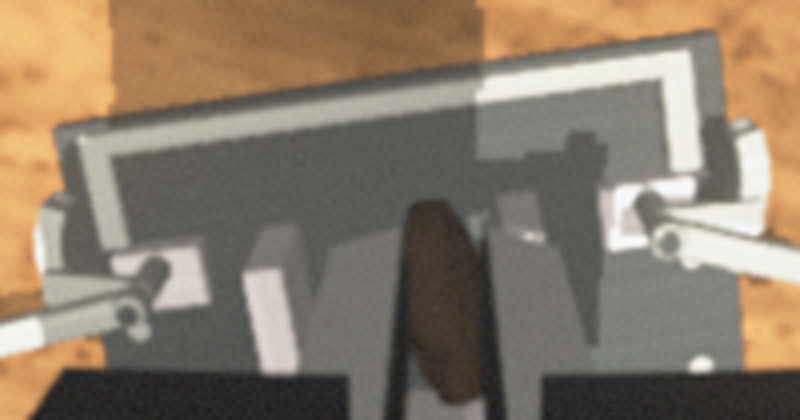

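The crop shows:
- Rib inner corners at (110,155) and (664,83), outer corners at (80,142) and (693,50).
- Plate corners at (57,130) and (718,34).
- Right wall end: top edge (245,272)–(282,265), foot (262,230)–(298,225).
- Pivots at (130,316) and (669,240).

Now I fit the frame pose.

Run:
```python
from h import *
from scipy.optimize import least_squares
w=load("w3"); g=lambda u,v:np.array([145+u/4-.375,160+v/4-.375])
# frame pts as function of t, xp
def pts(t,xp): return [(-31,-87,14),(-31,87,14),(-31-t,-87-t,14),(-31-t,87+t,14),(xp,-108,8),(xp,108,8),(0,-44,50),(0,-32,50),(0,-44,8),(0,-32,8),(6,-78,56),(6,78,56)]
im=[g(*p) for p in[(110,155),(664,83),(80,142),(693,50),(57,130),(718,34),(245,272),(282,265),(262,230),(298,225),(130,316),(669,240)]]
def tow(q,P):
    c,s=np.cos(q[2]),np.sin(q[2]); P=np.array(P,float)/1e3
    return np.c_[q[0]+c*P[:,0]-s*P[:,1],q[1]+s*P[:,0]+c*P[:,1],P[:,2]]
def res(q): return np.concatenate([proj(w,p,True)-m for p,m in zip(tow(q,pts(q[3]*100,q[4]*100)),im)])
r=least_squares(res,[.54,-.035,.14,.06,-.4],loss="soft_l1"); q=r.x; print(q); print(res(q).reshape(-1,2).round(1).tolist())
# free height check of rib / wall tops, from w1+w3 plate corners
k=1/1.5625; w1=load("w1")
for a,b in[((141,311),4),((340,280),5)]: print(tri((w1,a[0]*k,a[1]*k,True),(w,*im[b],True)))
np.save("frame.npy",q[:3])
print("cav",tow(q,[(32,0,8)]),"chan",tow(q,[(-15.5,0,8)]),"piv",tow(q,[(6,78,49.5),(6,-78,49.5)]))
for n,u,v in(("L",660,385),("R",97,430)):
    p=onz(w,95+u/2.5,75+v/2.5,.083,True); print(n,p)
```

```text
[ 0.54999756 -0.03372877  0.14246534  0.08737378 -0.41809132]
[[0.5, 0.9], [-0.3, -0.6], [0.2, -1.5], [-1.3, -0.2], [-1.8, 0.1], [0.8, 0.0], [-0.7, 0.6], [0.1, 1.1], [0.3, -0.6], [0.4, -0.5], [0.2, -0.4], [0.3, 0.9]]
(array([ 0.52464975, -0.14558139,  0.00383989]), [np.float64(0.2108907262588386), np.float64(0.21089072625890956)])
(array([0.49349981, 0.06645575, 0.00671338]), [np.float64(0.031098319014756893), np.float64(0.031098319014809386)])
cav [[ 0.58167337 -0.02918529  0.008     ]] chan [[ 0.53465459 -0.03592953  0.008     ]] piv [[ 0.54486203  0.04433291  0.0495    ]
 [ 0.56701152 -0.11008665  0.0495    ]]
L [0.54581437 0.09119731 0.083     ]
R [ 0.5679514  -0.15477749  0.083     ]
```

Run:
```python
from h import *
delta([.5817,-.0292,.0325],np.pi+.1425)
```

```text
t 5.0 tool d [-0.0764 -0.0112  0.1767] rot [ 0.    -0.    -0.141]
```

```bash
python3 shift.py '[[-0.038,-0.0056,0.02,0,0,0],[-0.038,-0.0056,0.03,0,0,0],[0,0,0.03,0,0,-0.07],[0,0,0.01,0,0,-0.07],[0,0,0,0,0,0],[0,0,0,0,0,0]]'
python3 - <<'E'
from h import *
delta([.5817,-.0292,.0325],np.pi+.1425)
E
```

```text
time_s: 5.6
ee_pos: [0.5816, -0.0295, 0.1198]
eef_rot: [-3.141, 0.001, -3.002]
force: [-0.7, -0.2, 0.5]
grip_width: 0.011
grip_force: 12.0
t 5.6 tool d [-0.0001  0.0003  0.0873] rot [-0.     0.001 -0.003]
```

```bash
python3 shift.py '[[0,0,0.025,0,0,0],[0,0,0.025,0,0,0],[0,0,0.02,0,0,0],[0,0,0.012,0,0,0],[0,0,0.005,0,0,0],[0,0,0,0,0,0],[0,0,0,0,0,0]]'
python3 - <<'E'
from h import *
delta([.5817,-.0292,.0325],np.pi+.1425)
E
```

```text
time_s: 6.3
ee_pos: [0.5819, -0.0304, 0.0334]
eef_rot: [-3.141, 0.002, -3.002]
force: [0.1, -0.0, -0.3]
grip_width: 0.0107
grip_force: 12.0
t 6.3 tool d [-0.      0.0012  0.0009] rot [-0.     0.002 -0.002]
```

```bash
python3 shift.py '[[0,0,0,0,0,0],[0,0,0,0,0,0],[0,0,-0.02,0,0,0],[0,0,-0.04,0,0,0],[0,0,-0.05,0,0,0],[0.02,-0.02,-0.04,0,0,0],[0.03,-0.04,-0.03,0,0,0],[0.02,-0.04,0,0,0,0],[0.01,-0.04,0,0,0,0],[0,0,0,0,0,0]]' 0.028
python3 shift.py '[[0,0,0,0,0,0],[0,0,0,0,0,0]]' 0.05
python3 - <<'E'
from h import *
c=snap("wrist","w4"); i=c["pixels"]
cv2.imwrite("pics/w4b.png",cv2.resize(i[75:315,95:415],(800,600),interpolation=cv2.INTER_CUBIC))
E
```

```text
time_s: 7.3
ee_pos: [0.5242, -0.1777, 0.2086]
eef_rot: [-3.14, 0.001, -3.005]
force: [0.1, 0.8, -0.1]
grip_width: 0.0278
grip_force: 0.0
time_s: 7.5
ee_pos: [0.5252, -0.173, 0.208]
eef_rot: [3.141, 0.0, -3.001]
force: [0.3, 0.2, -0.5]
grip_width: 0.0405
grip_force: 0.0
```

View pics/w4b.png

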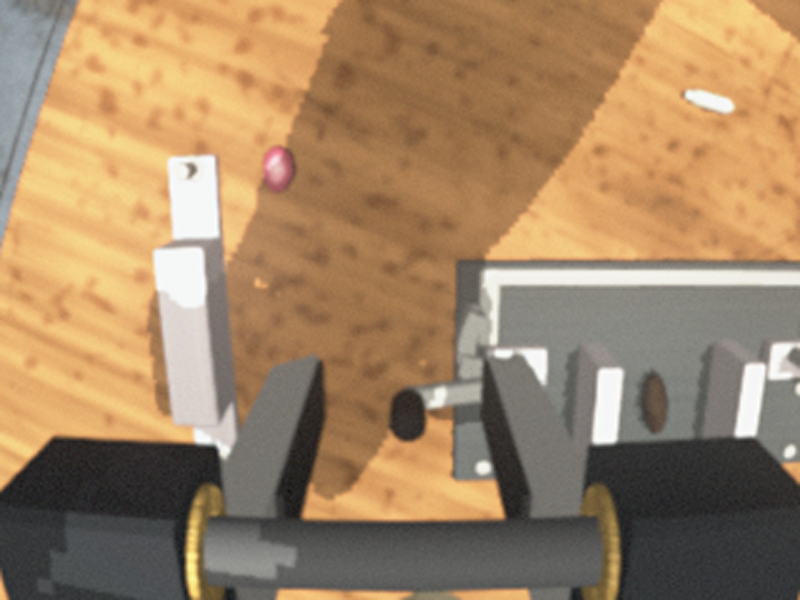

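The bead lies on the cavity floor at (655,402). Gate block top corners are at (154,252), (203,248), (172,425) and (218,421). Near lug end corners are at (168,158) and (217,156), with its pin at (188,170).

Run:
```python
from h import *
from scipy.optimize import least_squares
w=load("w4"); g=lambda u,v:np.array([95+u/2.5-.3,75+v/2.5-.3])
P=[(12,-44,42),(-12,-44,42),(12,44,42),(-12,44,42),(12,-84,10),(-12,-84,10),(0,-78,29)]
im=[g(*p) for p in[(154,252),(203,248),(172,425),(218,421),(168,158),(217,156),(186,171)]]
def tow(q,P):
    c,s=np.cos(q[2]),np.sin(q[2]); P=np.array(P,float)/1e3
    return np.c_[q[0]+c*P[:,0]-s*P[:,1],q[1]+s*P[:,0]+c*P[:,1],P[:,2]+q[3]]
def res(q): return np.concatenate([proj(w,p,True)-m for p,m in zip(tow(q,P),im)])
for z in (0,1):
    f=(lambda q:res(np.r_[q[:3],0])) if z==0 else res
    r=least_squares(f,[.57,-.268,-1.4,0],loss="soft_l1"); q=r.x; print(q,np.degrees(q[2])); print(f(q).reshape(-1,2).round(1).tolist())
# lug tip check in top+side views
k=1/1.5625;t=load("top0");s=load("side0")
print("mid top", tri((t,(537)*k,(313)*k,False),(s,424*k,243*k,False)))
for (u,v) in [(655,402),(655,373),(656,430)]: print("bead",onz(w,*g(u,v),.015,True))
F=np.load("frame.npy"); print("knobR",onz(w,*g(408,406),.083,True))
delta([q[0],q[1],.1],q[2]+np.pi/2+np.pi)
```

```text
[ 0.57155601 -0.27001993 -1.42435864  0.        ] -81.60973847863477
[[0.1, -1.2], [0.2, -0.0], [-0.1, 0.1], [0.1, 2.2], [0.8, -0.2], [-0.2, -0.2], [-1.4, 0.3]]
[ 0.57217228 -0.27082743 -1.42372995 -0.00308996] -81.57371703909456
[[0.2, -1.3], [0.2, -0.1], [0.0, -0.6], [0.1, 1.5], [0.9, 0.0], [-0.3, 0.0], [-1.4, 0.6]]
mid top (array([ 0.57061754, -0.26529366,  0.04107711]), [np.float64(0.9629502102249681), np.float64(0.9629502102251873)])
bead [ 0.5818256  -0.03043466  0.015     ]
bead [ 0.56576975 -0.03458627  0.015     ]
bead [ 0.59777662 -0.02557022  0.015     ]
knobR [ 0.57159604 -0.16478115  0.083     ]
t 7.55 tool d [-0.0326 -0.1036  0.108 ] rot [ 0.    -0.    -0.006]
```

```bash
python3 shift.py '[[-0.01,-0.034,0.02,0,0,0],[-0.011,-0.034,0.03,0,0,0],[-0.011,-0.034,0.03,0,0,0],[0,0,0.02,0,0,0],[0,0,0,0,0,0],[0,0,0,0,0,0]]' 0.055
python3 - <<'E'
from h import *
delta([.5716,-.270,.036],-2.995)
E
```

```text
time_s: 8.15
ee_pos: [0.5714, -0.2694, 0.1087]
eef_rot: [3.142, 0.0, -3.0]
force: [-0.2, 0.0, 0.6]
grip_width: 0.055
grip_force: 0.0
t 8.15 tool d [-0.0001 -0.0006  0.0727] rot [ 0.     0.    -0.005]
```

```bash
python3 shift.py '[[0,0,0.02,0,0,-0.005],[0,0,0.025,0,0,0],[0,0,0.02,0,0,0],[0,0,0.008,0,0,0],[0,0,0,0,0,0],[0,0,0,0,0,0]]'
python3 shift.py '[[0,0,0,0,0,0],[0,0,0,0,0,0],[0,0,0,0,0,0],[0,0,0,0,0,0],[0,0,0,0,0,0]]' 0 35
```

```text
time_s: 8.75
ee_pos: [0.5718, -0.2705, 0.0368]
eef_rot: [-3.14, 0.002, -2.996]
force: [0.1, -0.1, 0.5]
grip_width: 0.055
grip_force: 0.0
time_s: 9.25
ee_pos: [0.571, -0.2704, 0.0352]
eef_rot: [3.142, 0.0, -2.996]
force: [-0.9, 1.6, 2.2]
grip_width: 0.0237
grip_force: 34.9
```

```bash
python3 shift.py '[[0,0,-0.02,0,0,0],[0,0,-0.04,0,0,0],[0,0.01,-0.045,0,0,0],[0,0.03,-0.025,0,0,0],[0,0.04,0,0,0,0],[0,0.04,0,0,0,0],[0,0.04,0,0,0,0],[0,0.04,0,0,0,0],[0.0016,0.037,0,0,0,0],[0,0,0,0,0,0.1]]' && python3 shift.py '[[0,0,0,0,0,0.15],[0,0,0,0,0,0.15],[0,0,0,0,0,0.15],[0,0,0,0,0,0.15],[0,0,0,0,0,0.15],[0,0,0,0,0,0.15],[0,0,0,0,0,0.15],[0,0,0,0,0,0.15],[0,0,0,0,0,0.15],[0,0,0,0,0,0.124]]' && python3 shift.py '[[0,0,0,0,0,0],[0,0,0,0,0,0]]'
python3 - <<'E'
from h import *
delta([.5347,-.0359,.0445],1.713)
c=snap("wrist","w5")
E
```

```text
time_s: 10.25
ee_pos: [0.5341, -0.0326, 0.1646]
eef_rot: [3.141, -0.001, -3.093]
force: [-0.4, -1.9, -2.8]
grip_width: 0.0239
grip_force: 34.9
time_s: 11.25
ee_pos: [0.5347, -0.0362, 0.1644]
eef_rot: [-3.14, -0.0, 1.707]
force: [0.9, 0.4, -5.0]
grip_width: 0.0238
grip_force: 34.9
time_s: 11.45
ee_pos: [0.5349, -0.0362, 0.1647]
eef_rot: [-3.141, -0.0, 1.717]
force: [-0.3, 0.3, -3.7]
grip_width: 0.0237
grip_force: 34.9
t 11.45 tool d [ 3.000e-04 -1.000e-04  1.202e-01] rot [-0.001 -0.     0.004]
```

```bash
python3 shift.py '[[0,0,0.03,0,0,0.004],[0,0,0.035,0,0,0],[0,0,0.02,0,0,0],[0,0,0.01,0,0,0],[0,0,0,0,0,0],[0,0,0,0,0,0]]'
python3 - <<'E'
from h import *
delta([.5347,-.0359,.0445],1.713)
c=snap("wrist","w6"); i=c["pixels"]
cv2.imwrite("pics/w6b.png",cv2.resize(i[75:345,75:435],(800,600),interpolation=cv2.INTER_CUBIC))
E
```

```text
time_s: 12.1
ee_pos: [0.5356, -0.0362, 0.071]
eef_rot: [3.14, 0.0, 1.71]
force: [1.0, 0.6, -3.7]
grip_width: 0.0238
grip_force: 34.9
t 12.1 tool d [ 0.0005 -0.0009  0.0265] rot [ 0.001  0.    -0.003]
```

View pics/w6b.png

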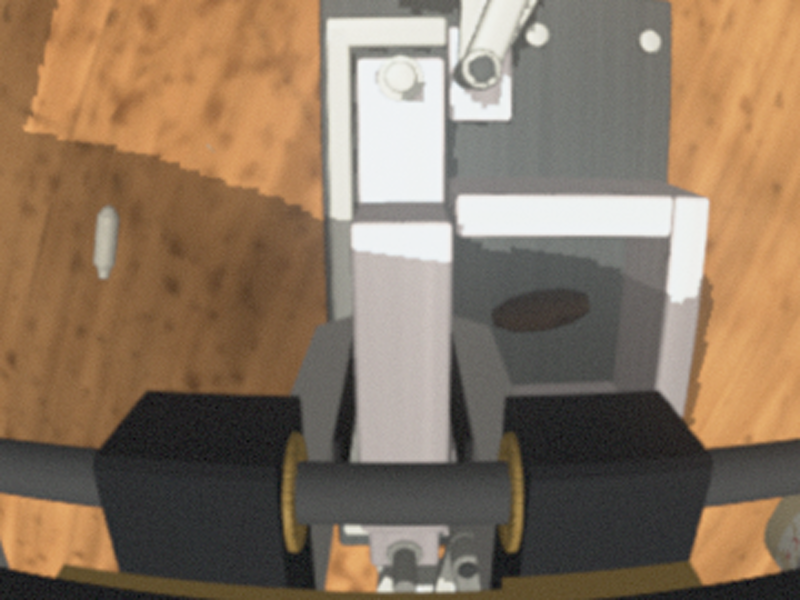

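The gate hangs square over the channel: lug (357–443) sits between the rib and the boss, and there is a gap to the wall at 458. I lower it now.

```bash
python3 shift.py '[[0,-0.0006,0.012,0,0,0],[0,0,0.009,0,0,0],[0,0,0.004,0,0,0],[0,0,0.001,0,0,0],[0,0,0,0,0,0],[0,0,0,0,0,0]]'
```

```text
time_s: 12.75
ee_pos: [0.5347, -0.0363, 0.0442]
eef_rot: [3.141, 0.0, 1.709]
force: [-0.1, -0.2, -4.4]
grip_width: 0.0237
grip_force: 34.9
```

```bash
python3 shift.py '[[0,0,0.001,0,0,0],[0,0,0,0,0,0]]'; python3 shift.py '[[0,0,0,0,0,0],[0,0,0,0,0,0],[0,0,0,0,0,0]]' 0.034;  python3 shift.py '[[0,0,-0.015,0,0,0],[0,0,-0.03,0,0,0],[0,0,-0.04,0,0,0],[0,0,-0.04,0,0,0],[0,0,-0.02,0,0,0],[0,0,0,0,0,0],[0,0,0,0,0,0]]'
python3 - <<'E'
from h import *
c=snap("wrist","w7"); i=c["pixels"]
cv2.imwrite("pics/w7b.png",cv2.resize(i[60:360,56:456],(800,600),interpolation=cv2.INTER_CUBIC))
E
```

```text
time_s: 12.95
ee_pos: [0.5347, -0.0363, 0.0432]
eef_rot: [3.141, 0.0, 1.709]
force: [0.1, 0.3, -3.2]
grip_width: 0.0236
grip_force: 34.9
time_s: 13.25
ee_pos: [0.5347, -0.0363, 0.0432]
eef_rot: [3.141, 0.0, 1.709]
force: [-0.0, 0.3, 0.8]
grip_width: 0.0343
grip_force: 0.0
time_s: 13.95
ee_pos: [0.5343, -0.0362, 0.1874]
eef_rot: [-3.141, -0.0, 1.709]
force: [-0.5, 0.1, 0.2]
grip_width: 0.034
grip_force: 0.0
```

View pics/w7b.png

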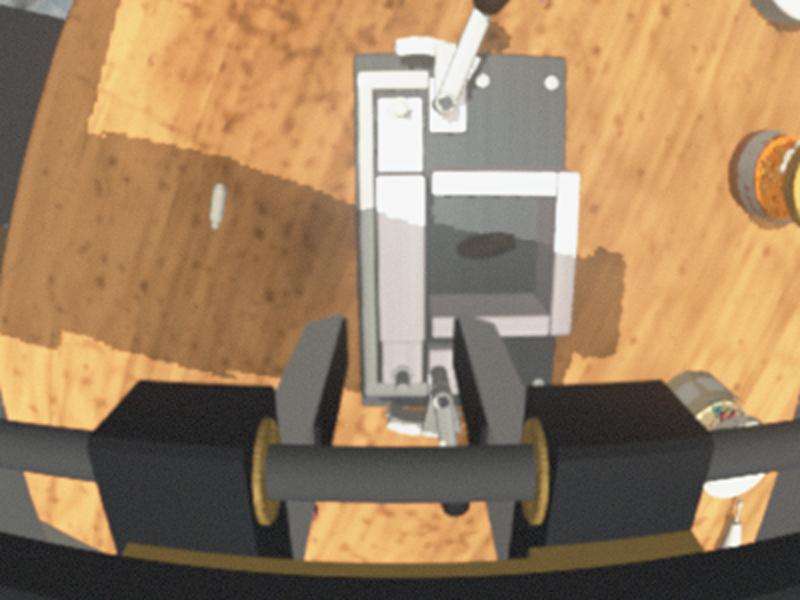

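The gate sits square in the channel. Left lever goes from pivot (446,102) towards its knob at (488,5), and right from (440,400) towards (455,508); both lean back. Next I measure the knob angles.

```bash
cat > knob.py <<'E'
from h import *
F=np.load("frame.npy"); a=F[2]
def fw(x,y): return np.array([F[0]+np.cos(a)*x-np.sin(a)*y,F[1]+np.sin(a)*x+np.cos(a)*y])
PV={"L":fw(.006,.078),"R":fw(.006,-.078)}
def kpos(s,j): 
    f=1 if s=="L" else -1
    return fw(.006-.055*np.sin(j),f*(.078+.055*np.cos(j)))
def jof(s,p):
    d=p-PV[s]; x=np.cos(a)*d[0]+np.sin(a)*d[1]; y=-np.sin(a)*d[0]+np.cos(a)*d[1]
    return np.arctan2(-x,y if s=="L" else -y),np.hypot(x,y)
def find(n,s,j0=-.25,thr=130,h=22):
    c=load(n); u=proj(c,[*kpos(s,j0),.0685],True).astype(int); x0,y0=max(u[0]-h,0),max(u[1]-h,0)
    g=c["pixels"][y0:y0+2*h,x0:x0+2*h].astype(int).sum(2)
    k,L,S,C=cv2.connectedComponentsWithStats((g<thr).astype(np.uint8))
    for i in range(1,k):
        if S[i,4]>15:
            p=onz(c,C[i][0]+x0,C[i][1]+y0,.0685,True)[:2]; print(n,s,"area",S[i,4],S[i,:4],"j,r",np.round(jof(s,p),3),p.round(4))
E
python3 - <<'E'
from knob import *
for n,s in[("w1","L"),("w3","L"),("w1","R"),("w3","R"),("w4","R"),("w7","L"),("w6","L")]: find(n,s)
w=load("w3");f=lambda u,v:(145+u/4-.375,160+v/4-.375)
for s,A,B in(("L",(669,240),(800,265)),("R",(130,316),(0,336))):
    d=onz(w,*f(*B),.054,True)-onz(w,*f(*A),.054,True); print(s,"bar j",jof(s,PV[s]+d[:2]))
for s in "LR":
    for j in(-.4,-.3,-.2): print(s,j,kpos(s,j))
E
```

```text
w1 L area 70 [17 20 10 15] j,r [-0.318  0.054] [0.5544 0.0979]
w1 R area 70 [16 12 11 11] j,r [-0.085  0.052] [ 0.5787 -0.1603]
w1 R area 511 [ 9 19 35 25] j,r [-0.658  0.056] [ 0.6072 -0.149 ]
w3 R area 80 [15  9 12 13] j,r [-0.068  0.051] [ 0.5776 -0.1597]
w3 R area 136 [30 24 14 20] j,r [-0.751  0.051] [ 0.6066 -0.1419]
L bar j (np.float64(-0.3503642781969483), np.float64(0.04047476071387676))
R bar j (np.float64(-0.045244538527900134), np.float64(0.04306915670316799))
L -0.4 [0.55887038 0.09751905]
L -0.3 [0.55349064 0.09865185]
L -0.2 [0.54802469 0.0992419 ]
R -0.4 [ 0.59540521 -0.15719077]
R -0.3 [ 0.5905608  -0.15979009]
R -0.2 [ 0.58548108 -0.16189278]
```

Run:
```python
from knob import *
print(kpos("L",-.33),kpos("R",-.065),kpos("L",1.571),kpos("R",1.571))
delta([*kpos("L",-.33),.12],1.713-.33)
```

```text
[0.55511608 0.09836859] [ 0.57834043 -0.16390724] [0.49042083 0.0365127 ] [ 0.51256714 -0.11788468]
t 14.0 tool d [0.1303 0.0395 0.0667] rot [-0.002 -0.     0.326]
```

```bash
python3 shift.py '[[0.033,0.01,0.01,0,0,0],[0.033,0.01,0.02,0,0,0],[0.033,0.01,0.02,0,0,0],[0.031,0.0095,0.017,0,0,0],[0,0,0,0,0,0.11],[0,0,0,0,0,0.11],[0,0,0,0,0,0.106],[0,0,0,0,0,0],[0,0,0,0,0,0]]' 0.045
python3 - <<'E'
from knob import *
delta([*kpos("L",-.33),.080],1.713-.33)
snap("wrist","w8"); find("w8","L",-.33,150)
E
```

```text
time_s: 14.9
ee_pos: [0.5553, 0.0979, 0.1199]
eef_rot: [-3.14, 0.0, 1.386]
force: [-0.4, -0.4, -0.5]
grip_width: 0.0448
grip_force: 0.0
t 14.9 tool d [ 0.0004 -0.0002  0.0399] rot [-0.002  0.     0.003]
w8 L area 269 [15 11 20 26] j,r [-0.365  0.055] [0.557  0.0982]
```

```bash
python3 shift.py '[[0,0.001,0.015,0,0,0],[0,0,0.015,0,0,0],[0,0,0.009,0,0,0],[0,0,0,0,0,0],[0,0,0,0,0,0]]' && python3 shift.py '[[0,0,0,0,0,0],[0,0,0,0,0,0],[0,0,0,0,0,0],[0,0,0,0,0,0],[0,0,0,0,0,0]]' 0 30
python3 - <<'E'
from knob import *
o=monitor.get_obs(); print(jof("L",o["ee_pos"][:2]), kpos("L",-.34))
E
```

```text
time_s: 15.45
ee_pos: [0.5567, 0.0978, 0.0817]
eef_rot: [-3.141, 0.0, 1.383]
force: [0.1, 0.1, -0.1]
grip_width: 0.045
grip_force: 0.0
time_s: 15.95
ee_pos: [0.5569, 0.0978, 0.0823]
eef_rot: [3.141, -0.0, 1.383]
force: [1.5, 0.9, 0.4]
grip_width: 0.0154
grip_force: 30.0
(np.float64(-0.3642307031113958), np.float64(0.05483859979577709)) [0.55565592 0.09826334]
```

```bash
python3 shift.py '[[-0.0006,-0.0082,0,0,0,-0.15],[-0.0006,-0.0082,0,0,0,-0.15],[-0.0006,-0.0082,0,0,0,-0.15],[-0.0006,-0.0082,0,0,0,-0.15],[0,0,0,0,0,0]]'
python3 - <<'E'
from knob import *
o=monitor.get_obs(); j,r=jof("L",o["ee_pos"][:2]); print(j,r); delta([*kpos("L",j+.6),.082],1.713+j+.6)
E
```

```text
time_s: 16.45
ee_pos: [0.5238, 0.0947, 0.0822]
eef_rot: [3.141, -0.001, 1.989]
force: [-2.4, 5.5, 0.8]
grip_width: 0.0152
grip_force: 30.0
0.2537002998766708 0.054603321403938775
t 16.45 tool d [-0.0085 -0.0312  0.0002] rot [ 0.    -0.001 -0.578]
```

Tracking the arc well.

```bash
python3 shift.py '[[-0.0005,-0.0082,0,0,0,-0.145],[-0.0005,-0.0082,0,0,0,-0.145],[-0.0005,-0.0082,0,0,0,-0.145],[-0.0005,-0.0082,0,0,0,-0.145],[0,0,0,0,0,0]]'
python3 - <<'E'
from knob import *
o=monitor.get_obs(); j,r=jof("L",o["ee_pos"][:2]); print(j,r); delta([*kpos("L",1.6),.082],1.713+1.6)
E
```

```text
time_s: 16.95
ee_pos: [0.4989, 0.0737, 0.0822]
eef_rot: [3.141, -0.001, 2.567]
force: [-2.9, 6.5, 2.4]
grip_width: 0.0154
grip_force: 30.0
0.858908068573489 0.054545992453909634
t 16.95 tool d [-0.0142 -0.0371  0.0002] rot [ 0.001 -0.001 -0.746]
```

```bash
python3 shift.py '[[-0.0004,-0.0082,0,0,0,-0.15],[-0.0004,-0.0082,0,0,0,-0.15],[-0.0004,-0.0082,0,0,0,-0.15],[-0.0004,-0.0082,0,0,0,-0.15],[0,0,0,0,0,0],[0,0,0,0,0,0]]'
python3 - <<'E'
from knob import *
o=monitor.get_obs(); j,r=jof("L",o["ee_pos"][:2]); print(j,r); delta([*kpos("L",1.6),.082],1.713+1.6)
E
```

```text
time_s: 17.55
ee_pos: [0.4902, 0.0429, 0.0822]
eef_rot: [3.141, 0.001, -3.125]
force: [3.4, 2.5, -0.1]
grip_width: 0.015
grip_force: 30.0
1.4547521850771807 0.05470064388970118
t 17.55 tool d [-0.0004 -0.008   0.0002] rot [ 0.     0.001 -0.155]
```

```bash
python3 shift.py '[[-0.0002,-0.006,0,0,0,-0.1],[0,-0.002,0,0,0,-0.03],[0,0,0,0,0,0],[0,0,0,0,0,0]]'
python3 shift.py '[[0,-0.002,0,0,0,0],[0,0,0,0,0,0],[0,0,0,0,0,0]]'
python3 - <<'E'
from knob import *
o=monitor.get_obs(); print(jof("L",o["ee_pos"][:2]))
E
```

```text
time_s: 17.95
ee_pos: [0.4907, 0.0362, 0.0822]
eef_rot: [3.14, 0.001, -2.994]
force: [3.6, 14.4, 0.8]
grip_width: 0.0152
grip_force: 30.0
time_s: 18.25
ee_pos: [0.4906, 0.0358, 0.0822]
eef_rot: [3.137, 0.001, -2.994]
force: [0.6, 29.2, 2.3]
grip_width: 0.0151
grip_force: 30.0
(np.float64(1.583737568781252), np.float64(0.05489399890869744))
```

```bash
python3 shift.py '[[0,-0.001,0,0,0,0],[0,0,0,0,0,0],[0,0.004,0,0,0,0],[0,0,0,0,0,0]]'
python3 shift.py '[[0,0,0,0,0,0],[0,0,0,0,0,0],[0,0,0,0,0,0]]' 0.04
python3 shift.py '[[0,0,-0.02,0,0,0],[0,0,-0.04,0,0,0],[0,0,-0.02,0,0,0],[0,0,0,0,0,0],[0,0,0,0,0,0]]'
python3 - <<'E'
from knob import *
snap("wrist","w9"); find("w9","L",1.57,150); find("w9","R",-.065,150)
delta([*kpos("R",-.065),.13],1.713+.065)
E
```

```text
time_s: 18.65
ee_pos: [0.4905, 0.0364, 0.0822]
eef_rot: [3.142, 0.001, -2.993]
force: [4.0, 5.8, -1.0]
grip_width: 0.0153
grip_force: 30.0
time_s: 18.95
ee_pos: [0.49, 0.0354, 0.0818]
eef_rot: [-3.141, -0.001, -2.992]
force: [-0.5, -0.1, -0.4]
grip_width: 0.0358
grip_force: 0.0
time_s: 19.45
ee_pos: [0.4899, 0.0355, 0.1615]
eef_rot: [-3.142, -0.0, -2.991]
force: [0.3, 0.2, -0.3]
grip_width: 0.04
grip_force: 0.0
w9 L area 46 [15 12 14  9] j,r [1.583 0.062] [0.4838 0.0348]
w9 R area 179 [15 15 18 19] j,r [-0.093  0.053] [ 0.5793 -0.1612]
t 19.5 tool d [-0.0578 -0.2105  0.0308] rot [-1.000e-03 -1.000e-03  1.514e+00]
```

```bash
python3 shift.py '[[-0.0116,-0.042,0,0,0,0],[-0.0116,-0.042,0,0,0,0],[-0.0116,-0.042,0,0,0,0],[-0.0116,-0.042,0,0,0,0],[-0.0116,-0.0425,0,0,0,0],[0,0,0,0,0,0.15],[0,0,0,0,0,0.15],[0,0,0,0,0,0.15],[0,0,0,0,0,0.15],[0,0,0,0,0,0.15]]' 0.045 && python3 shift.py '[[0,0,0.005,0,0,0.15],[0,0,0.01,0,0,0.15],[0,0,0.01,0,0,0.15],[0,0,0.01,0,0,0.15],[0,0,0.005,0,0,0.15],[0,0,0,0,0,0],[0,0,0,0,0,0]]'
python3 - <<'E'
from knob import *
delta([*kpos("R",-.08),.081],1.713+.08)
snap("wrist","w10"); find("w10","R",-.08,150)
E
```

```text
time_s: 20.5
ee_pos: [0.5787, -0.1636, 0.1601]
eef_rot: [-3.141, -0.003, 2.536]
force: [0.6, 0.1, -1.0]
grip_width: 0.0452
grip_force: 0.0
time_s: 21.2
ee_pos: [0.5789, -0.1637, 0.1211]
eef_rot: [-3.14, -0.001, 1.797]
force: [0.0, 0.6, -0.6]
grip_width: 0.0452
grip_force: 0.0
t 21.2 tool d [-0.0002  0.0003  0.0401] rot [-0.001 -0.001  0.004]
w10 R area 451 [16 10 21 27] j,r [-0.12   0.056] [ 0.5815 -0.1641]
```

```bash
python3 shift.py '[[0,0.0015,0.015,0,0,0],[0,0,0.015,0,0,0],[0,0,0.009,0,0,0],[0,0,0,0,0,0],[0,0,0,0,0,0]]' && python3 shift.py '[[0,0,0,0,0,0],[0,0,0,0,0,0],[0,0,0,0,0,0],[0,0,0,0,0,0],[0,0,0,0,0,0]]' 0 30 && python3 shift.py '[[0.0005,-0.0082,0,0,0,0.15],[0.0005,-0.0082,0,0,0,0.15],[0.0005,-0.0082,0,0,0,0.15],[0.0005,-0.0082,0,0,0,0.15],[0,0,0,0,0,0]]'
python3 - <<'E'
from knob import *
o=monitor.get_obs(); j,r=jof("R",o["ee_pos"][:2]); print(j,r); delta([*kpos("R",j+.6),.082],1.713-j-.6)
E
```

```text
time_s: 21.75
ee_pos: [0.5807, -0.1633, 0.0828]
eef_rot: [-3.141, -0.0, 1.793]
force: [-0.4, 0.5, 0.6]
grip_width: 0.0449
grip_force: 0.0
time_s: 22.25
ee_pos: [0.5809, -0.1635, 0.0833]
eef_rot: [3.141, 0.0, 1.793]
force: [1.3, 0.2, 1.2]
grip_width: 0.0149
grip_force: 30.0
time_s: 22.75
ee_pos: [0.5479, -0.1614, 0.0833]
eef_rot: [3.142, 0.0, 1.19]
force: [-1.0, -2.4, -0.4]
grip_width: 0.015
grip_force: 30.0
0.4989708870131519 0.0547792366629158
t 22.75 tool d [ 0.0086 -0.0313  0.0013] rot [0.    0.    0.576]
```

```bash
python3 shift.py '[[0.0005,-0.0082,0,0,0,0.145],[0.0005,-0.0082,0,0,0,0.145],[0.0005,-0.0082,0,0,0,0.145],[0.0005,-0.0082,0,0,0,0.145],[0,0,0,0,0,0]]'
python3 - <<'E'
from knob import *
o=monitor.get_obs(); j,r=jof("R",o["ee_pos"][:2]); print(j,r); delta([*kpos("R",1.571),.082],.142)
E
```

```text
time_s: 23.25
ee_pos: [0.5225, -0.1416, 0.0833]
eef_rot: [3.141, 0.001, 0.614]
force: [-3.7, -4.6, 2.9]
grip_width: 0.0153
grip_force: 30.0
1.0971018507135113 0.05453509456207253
t 23.25 tool d [ 0.0056 -0.0251  0.0012] rot [0.    0.001 0.472]
```

```bash
python3 shift.py '[[0.0004,-0.0085,0,0,0,0.15],[0.0004,-0.0085,0,0,0,0.15],[0.0004,-0.0075,0,0,0,0.14],[0,0,0,0,0,0.03],[0,0,0,0,0,0],[0,0,0,0,0,0]]'
python3 shift.py '[[0,-0.002,0,0,0,0],[0,0,0,0,0,0],[0,0,0,0,0,0]]'
python3 - <<'E'
from knob import *
o=monitor.get_obs(); j,r=jof("R",o["ee_pos"][:2]); print(j,r); delta([*kpos("R",1.571),.082],.142)
E
```

```text
time_s: 23.85
ee_pos: [0.5131, -0.1192, 0.0832]
eef_rot: [-3.141, -0.0, 0.148]
force: [-0.4, 2.4, 4.1]
grip_width: 0.0153
grip_force: 30.0
time_s: 24.15
ee_pos: [0.5129, -0.1179, 0.0832]
eef_rot: [3.141, -0.001, 0.145]
force: [2.1, -5.8, 2.9]
grip_width: 0.0151
grip_force: 30.0
1.5700358602535849 0.05467988442527844
t 24.15 tool d [-0.0003 -0.0001  0.0012] rot [ 0.001 -0.001  0.003]
```

```bash
python3 shift.py '[[0,-0.002,0,0,0,0],[0,0,0,0,0,0],[0,0,0,0,0,0]]';python3 shift.py '[[0,-0.002,0,0,0,0],[0,0,0,0,0,0],[0,0,0,0,0,0]]'
python3 - <<'E'
from knob import *
o=monitor.get_obs(); print(jof("R",o["ee_pos"][:2]))
E
```

```text
time_s: 24.45
ee_pos: [0.5128, -0.1175, 0.0832]
eef_rot: [3.138, -0.002, 0.145]
force: [3.8, -19.2, -1.6]
grip_width: 0.0149
grip_force: 30.0
time_s: 24.75
ee_pos: [0.5128, -0.1172, 0.0833]
eef_rot: [3.135, -0.002, 0.145]
force: [4.7, -33.3, -6.8]
grip_width: 0.015
grip_force: 30.0
(np.float64(1.5822012241569086), np.float64(0.054726507535031))
```

```bash
python3 shift.py '[[0,0.005,0,0,0,0],[0,0,0,0,0,0],[0,0,0,0,0,0]]'
python3 shift.py '[[0,0,0,0,0,0],[0,0,0,0,0,0],[0,0,0,0,0,0]]' 0.04
python3 shift.py '[[0,0,-0.02,0,0,0],[0,0,-0.04,0,0,0],[0,0.03,-0.04,0,0,0],[-0.03,0.04,-0.02,0,0,0],[-0.03,0,0,0,0,0],[-0.03,0,0,0,0,0],[0,0,0,0,0,0],[0,0,0,0,0,0]]'
python3 - <<'E'
from knob import *
c=snap("wrist","w11"); find("w11","L",1.57,150); find("w11","R",1.57,150)
p=proj(c,[*fw(0,0),.03],True).astype(int); print(p); x,y=max(p[0]-100,0),max(p[1]-75,0); print(x,y)
cv2.imwrite("pics/w11b.png",cv2.resize(c["pixels"][y:y+150,x:x+200],(800,600),interpolation=cv2.INTER_CUBIC))
E
```

```text
time_s: 25.05
ee_pos: [0.5129, -0.1185, 0.0832]
eef_rot: [3.141, -0.001, 0.144]
force: [2.2, -5.8, 2.8]
grip_width: 0.0153
grip_force: 30.0
time_s: 25.35
ee_pos: [0.5123, -0.1178, 0.0826]
eef_rot: [-3.141, 0.001, 0.143]
force: [0.6, -0.2, -0.7]
grip_width: 0.0355
grip_force: 0.0
time_s: 26.15
ee_pos: [0.4352, -0.1972, 0.2018]
eef_rot: [3.142, -0.0, 0.142]
force: [-0.2, 0.1, -1.0]
grip_width: 0.0399
grip_force: 0.0
[130  66]
30 0
```

View pics/w11b.png

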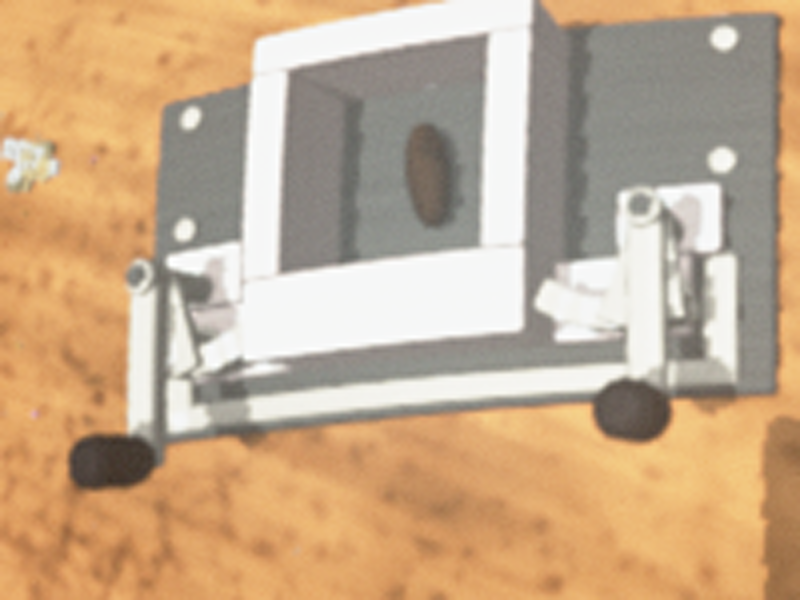

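The gate is flush against both wall ends, the bead lies in the cavity, and both levers point forward. I check the two lever angles from the bars: left (141,275)→(143,430), right (643,205)→(645,370).

Run:
```python
from knob import *
w=load("w11");f=lambda u,v:(30+u/4-.375,v/4-.375)
for s,A,B in(("L",(143,275),(145,430)),("R",(643,205),(646,370))):
    d=onz(w,*f(*B),.054,True)-onz(w,*f(*A),.054,True); print(s,"bar j",jof(s,PV[s]+d[:2]))
find("w11","L",1.57,200,25); find("w11","R",1.57,200,25)
```

```text
L bar j (np.float64(1.5850954368508956), np.float64(0.04702510250176008))
R bar j (np.float64(1.549616896174877), np.float64(0.04435275945878581))
w11 L area 147 [16 21 19 12] j,r [1.591 0.056] [0.4896 0.0353]
```

The right lever may have eased back slightly when I relaxed, so I press it home once more and back off less.

```bash
python3 shift.py '[[0.03,0,0,0,0,0],[0.03,0,0,0,0,0],[0.03,-0.04,0.02,0,0,0],[0,-0.03,0.04,0,0,0],[0,0,0.02,0,0,0],[0,0,0,0,0,0],[0,0,0,0,0,0]]' 0.045
python3 - <<'E'
from knob import *
delta([*kpos("R",1.571),.082],.142)
E
```

```text
time_s: 26.9
ee_pos: [0.5133, -0.1183, 0.1235]
eef_rot: [3.141, -0.0, 0.143]
force: [-0.4, 0.3, -0.5]
grip_width: 0.045
grip_force: 0.0
t 26.9 tool d [-0.0007 -0.0005  0.0415] rot [ 0.    -0.     0.001]
```

```bash
python3 shift.py '[[-0.0007,-0.0005,0.015,0,0,0],[0,0,0.015,0,0,0],[0,0,0.01,0,0,0],[0,0,0,0,0,0],[0,0,0,0,0,0]]' && python3 shift.py '[[0,0,0,0,0,0],[0,0,0,0,0,0],[0,0,0,0,0,0],[0,0,0,0,0,0],[0,0,0,0,0,0]]' 0 30 && python3 shift.py '[[0,-0.002,0,0,0,0],[0,-0.002,0,0,0,0],[0,0,0,0,0,0],[0,0,0,0,0,0]]'
python3 - <<'E'
from knob import *
o=monitor.get_obs(); print(jof("R",o["ee_pos"][:2]))
E
```

```text
time_s: 27.4
ee_pos: [0.5123, -0.1182, 0.0839]
eef_rot: [3.141, -0.001, 0.142]
force: [0.1, -0.1, -0.3]
grip_width: 0.045
grip_force: 0.0
time_s: 27.9
ee_pos: [0.5119, -0.1181, 0.0832]
eef_rot: [3.141, -0.0, 0.143]
force: [-1.1, -2.8, 1.2]
grip_width: 0.015
grip_force: 30.0
time_s: 28.3
ee_pos: [0.5119, -0.1174, 0.0833]
eef_rot: [3.135, -0.002, 0.142]
force: [2.6, -30.3, -6.0]
grip_width: 0.0154
grip_force: 30.0
(np.float64(1.580564281074106), np.float64(0.055613974873039596))
```

```bash
python3 shift.py '[[0,0.0035,0,0,0,0],[0,0,0,0,0,0],[0,0,0,0,0,0]]' && python3 shift.py '[[0,0,0,0,0,0],[0,0,0,0,0,0],[0,0,0,0,0,0]]' 0.04 && python3 shift.py '[[0,0,-0.02,0,0,0],[0,0,-0.04,0,0,0],[0,0,-0.04,0,0,0],[0,0,-0.02,0,0,0],[0,0,0,0,0,0],[0,0,0,0,0,0],[0,0,0,0,0,0]]' && python3 -c "
from station import ctrl, vision, monitor, ticket
print(ticket.hand_in())"
```

```text
time_s: 28.6
ee_pos: [0.5119, -0.118, 0.0832]
eef_rot: [3.14, -0.0, 0.143]
force: [-0.5, -8.8, 1.3]
grip_width: 0.0151
grip_force: 30.0
time_s: 28.9
ee_pos: [0.5117, -0.117, 0.0829]
eef_rot: [-3.141, 0.0, 0.143]
force: [0.0, -0.4, 0.2]
grip_width: 0.0359
grip_force: 0.0
time_s: 29.6
ee_pos: [0.5112, -0.1171, 0.2014]
eef_rot: [-3.14, 0.002, 0.143]
force: [0.3, 0.6, -0.9]
grip_width: 0.0399
grip_force: 0.0
the job is handed in; nothing more can be done
None
```

I handed in the job at 29.6 s: the bead lies in the cavity, the gate is flush against both wall ends, and both cam levers are pressed home against their stops; hand-in returned no verdict.

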